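# Set a trimming board's fence square and lock it with its wing screw

### The arm

A 6-joint arm with a two-finger parallel gripper is mounted at the origin on a cart in front of the work surface, level with it; the furniture and walls round the work are solid. World frame = base frame: x ahead of the robot, y to its left, z up, the work surface at z = 0. Lengths are in mm, angles in rad, forces in N, time in s.
With the tool pointing down it reaches from about 350 to 975 mm from the base axis. Payload 7.1 kg.
Tool frame: the origin (TCP) lies between the finger pads, 19 mm behind the fingertips; this is the grasp point; z points along the fingers, y is the line along which they close (so a half turn about z gives the same grasp; the last joint's range is limited). The gripper opens to 88 mm and grips with 3 to 60 N. Pads are 20 mm wide; open, the fingers measure 115 mm over their backs; the gripper's body (75 mm by 178 mm) begins 61 mm behind the grasp point.
Start: joints at [1.243, 0.423, 1.63, -0, 1.089, -0.019], TCP at [189.915, 595.43, 241.375] pointing down, gripper open.
Joint ranges: [-3, 3], [-0.9, 2.11], [0.09, 2.58], [-1.31, 4.45], [0.11, 2.69], [-2.54, 2.54]. Speed limits (rad/s): [2.39, 2.39, 3.01, 3.14, 3.14, 3.14].

### API

Orientations are given as a rotation vector (axis times angle).
In Python, from workcell import ctrl, cams gives the robot as it stands.
- The arm moves only by the tool move_arm, never from a script. Its argument "steps" is a list of rows, each a list of 3 entries, a list of its own where there are three numbers: the shift along the tool's x, y, z in units of 25 mm (1.0 is 25 mm), then the turn about the tool's z in units of 5 degrees (1.0 is 5 degrees), then the closure, from 0 (fully open) to 1 (shut). A call has 1 to 20 rows; each row shifts and turns the commanded pose from where the row before left it, along the tool's axes as they then stand; what a row does not reach is not made up. A row lasts 1/12 s, in which the tool goes at most 41.7 mm and 7.16 degrees, less where a joint would pass 70% of its speed; a pose out of reach is approached as far as the arm can. A call is refused whole if a number of a shift passes 1 or a number of a turn 1, either way. A call with a gripper value outside its range is refused whole. The fingers move at their own pace and stop on an object; the grip force is fixed at half the most. Time passes only in rows, so rows that do not move let the fingers close. It gives the time, the measured TCP pose, the force, the opening and the grip force at its end, in the units of the state.
- ctrl.get_obs(): the state, without advancing time (a new reading comes with each control period).
- cams.get_image(name): name is "scene" or "top" or "wrist"; returns a dict with "image" (480x640x3 uint8, red, green, blue), "camera_matrix" (3x3 intrinsics, pixels), "xyz" and "rotation" of the camera in the world; the wrist camera has in their place "mount" (4x4, takes a point from camera to tool coordinates, whose origin is the TCP and whose axes are the flange's). Camera axes: x right, y down, z forward; pixel columns grow to the right and rows downward; lengths in mm; the calibration is good to about 2 mm. A picture is of the moment at which its call begins: read the wrist's pose just before it. There is no depth.
- ctrl.close_job(): hands the job in; it is judged then, once.
Trained networks look in the newest picture that a camera, given by its name, has taken for a name from the list of things; names that differ only in an ending like _2 or _b are one class to them, and where a whole thing is asked for, a point or a joint stands for the part that bears it (a point fixed in the world has none). Each returns a list of dicts, best first, with "p" (0 to 1); they miss things now and then, are a little off and sometimes report something else, mostly with a low value. They report only what shows in the picture. A call takes as long as a camera call.
- cams.boxes_of(camera, thing): "rect" ([centre column, centre row, width, height] in pixels, round what is visible of it).
- cams.cut_out(camera, thing): "pixels" (480x640 bool, what is visible of it) and "rect" ([centre column, centre row, width, height] in pixels, round what is visible of it).
The state is a dict: "t": time; "qpos": joint angles; "qvel": joint speeds; "joint_torque": joint torques, N m; "ee_pos": TCP position; "orientation": TCP orientation; "ft_force": force on the tool from outside, world axes, zero at the start; "moment": the same for the moment, N m; "width": finger opening in mm; "grasp_force": force on a finger pad.
Only numpy, scipy, OpenCV 4.12 (cv2) and the standard library are available. Lean on these libraries where they do the work, as an engineer would, in place of code of your own. Each camera call takes 0.05 s, during which the arm holds its last target. There are 200 camera calls.

### The job

Swing the trimming board's fence round until it stands square to the steel cutting edge, with the hole in its end lined up over the threaded hole in the board below. Take the wing screw out of its parking ring, put it down through both holes, feel for the start of the thread and screw it in clockwise until its collar is drawn down tight on the fence; then let go. Leave the cards, the magnifier and the tape where they are.

Things in the scene. Friction and masses are not known exactly. Their poses are not given: they have to be found in the camera images.
- board: Plywood trimming board, 270 mm (x) by 290 mm (y), top 75 mm above the table, fixed. Origin: its centre at table height; x away from the robot, y left at yaw 0. Steel cutting edge with ruler marks along its right (-y) side. Two flush steel bushes with threads: the square one at (20,-85) mm, to be used, and a 30 degree one at (-65,-62). Screw's parking ring, 6 mm proud, at (78,10).
- fence (a joint): Angle of the fence about its upright pivot, rad: 0 = square to the cutting edge, lying along board -y from the pivot; positive = free end swung towards the robot. Starts at 0.22 to 0.46, range -0.30 to 0.70. Stiff (about 0.25 N m), stays where it is left, can be pushed.
- fence_pivot (a point): The pivot's axis, at the level of the board's top. The fence is an aluminium bar 44 mm wide, reaching 200 mm beyond the pivot, underside 1 mm and top 9 mm above the board. A lip 5 mm thick stands 17 mm above the bar along its front (robot side) edge, from the pivot's end to 96 mm from the pivot; beyond that the bar is flat.
- fence_hole (a point): Centre of the fence's through hole (22 mm bore), on the bar's top face, on its centre line, 170 mm from the pivot; its z is up.
- square_hole (a point): Centre of the square setting's bush (22 mm bore) at the level of the board's top, 170 mm from the pivot along board -y.
- thread_top (a point): 6 mm down in that bush: top of a fixed two-start right-hand quick thread, a flat steel ring with two mouths half a turn apart where the screw's cross pin can drop in. The mouths' direction differs each time and is not measured: with the screw's wing along the square fence, they are met after 0.2 to 1.4 rad of clockwise turn (seen from above).
- screw: Steel wing screw, 66 mm tall, 0.11 to 0.18 kg, upright in the parking ring at the start. Origin: centre of the underside of its 32 mm collar, which rests on the ring and at last on the fence; z up the shank. Below the collar a 20 mm thick shoulder 14 mm long, then an 11 mm core to 30 mm below. A half turn looks the same.
- wing_grip (a point): Middle of the screw's flat upright wing, 27 mm above the screw's origin: a good place for the TCP. The wing is 12 mm thick (along screw x, grip it across this), 64 mm long (screw y), and spans 8 to 36 mm above the origin.
- cross_pin (a point): Middle of the pin through the screw's core, 25 mm below its origin, 4 mm thick, 20 mm long, parallel to the wing. Standing on the thread's top the collar is 12 mm above the fence; pressed lightly and turned clockwise it drops about 9 mm at the mouths, then sinks 18 mm a turn. Tight about 0.4 turn after the drop, at a hard stop: torque rises past 0.4 N m. It cannot be pushed home unturned.
- card_stack: Stack of cream cards, 95 x 66 x 16 mm, loose on the board's front left corner. Origin: centre of its underside. Not to be moved.
- magnifier: Black upright cylindrical magnifier, 36 mm across and 42 mm tall, loose on the board's rear left corner. Origin: centre of its underside. Not to be moved.
- tape_roll: Roll of tan packing tape, 90 mm across and 48 mm tall, loose on the table to the right of the board. Origin: centre of its underside. Not to be moved.

How it is judged (in metres and radians):
On the way:
1. the fence's hole is lined up over the board's square hole (horizontal distance between fence_hole and square_hole below 0.004 m), for 0.2 s.
At the end, for the whole second after the job is handed in: The fence is square, its hole within 3 mm of the board's hole; the wing screw stands upright through both, centred within 3 mm, its collar down on the fence (within 1 mm) and tight (clamping forces on the screw over 10 N; its weight alone gives under 2 N), at rest and released (horizontal distance between fence_hole and square_hole below 0.003 m and horizontal distance between screw and fence_hole below 0.003 m and z of screw in the frame of fence_hole below 0.001 m and angle between screw's own z axis and vertical below 0.06 rad and linear speed of screw below 0.01 m/s and contact force between screw and anything else above 10 N); the robot touches nothing.
It fails at once if a bystander is moved more than 15 mm (distance of any of card_stack, magnifier, tape_roll from where it was at the start of the episode above 0.015 m).
It also fails if it takes over 72 s, if anything falls off the work surface, if the arm or the gripper's body presses on something with over 40 N, if the wrist force passes 120 N, or if a joint passes its speed limit or range.

## Working session

There is one attempt and no reset: what is moved stays moved. The work goes in short steps, Python scripts to look and compute and a tool call to move; the robot and the scene stay as the last step left them, time stands still between calls to the robot, and variables do not carry over. Pictures are saved under pics/ and viewed, at most 12 in all, crops included, and the job is handed in when it is done.

Besides the shell and the picture viewer there is one more tool, called after "Request:" by a JSON object that holds its "name" and its "arguments". move_arm: Moves the arm, as the interface text tells. Its arguments: {"type":"object","properties":{"steps":{"type":"array"}},"required":["steps"]}

```bash
mkdir -p pics
cat > h.py <<'E'
import numpy as np, cv2
from scipy.spatial.transform import Rotation as R
from workcell import ctrl, cams
def ray(im,u,v,z):
    K=np.array(im["camera_matrix"]);d=np.linalg.inv(K)@[u,v,1]
    d=np.array(im["rotation"])@d;c=np.array(im["xyz"]);return c+d*(z-c[2])/d[2]
def proj(im,p):
    K=np.array(im["camera_matrix"]);q=K@(np.array(im["rotation"]).T@(np.array(p)-np.array(im["xyz"])));return q[:2]/q[2]
def wrist():
    o=ctrl.get_obs();im=cams.get_image("wrist");M=np.array(im["mount"]);Rt=R.from_rotvec(o["orientation"]).as_matrix()
    im["rotation"]=Rt@M[:3,:3];im["xyz"]=np.array(o["ee_pos"])+Rt@M[:3,3];return im
def save(im,n): cv2.imwrite("pics/"+n,im["image"][:,:,::-1])
E
python3 - <<'E'
from h import *
o=ctrl.get_obs();print(o)
for c in["top","scene"]:
    im=cams.get_image(c);save(im,c+"0.png");print(c,im["xyz"],np.round(im["rotation"],3).tolist(),np.array(im["camera_matrix"]).tolist())
    for t in["board","fence","screw","card_stack","magnifier","tape_roll","fence_hole","square_hole","wing_grip"]:
        try:print(t,[(round(b["p"],2),np.round(b["rect"]).tolist()) for b in cams.boxes_of(c,t)[:2]])
        except Exception as e:print(t,e)
E
```

```text
{'t': 0.0, 'qpos': array([ 1.24301874e+00,  4.23829300e-01,  1.63066330e+00, -4.83560639e-05,
        1.08857414e+00, -1.89844858e-02]), 'qvel': array([-0.00113399,  0.00198763, -0.00090821,  0.0005514 , -0.00179612,
       -0.00026863]), 'joint_torque': array([ 1.43725531e-03, -5.44631660e+01, -2.73669970e+01,  6.43573212e-02,
        2.27383920e-02, -1.16119481e-04]), 'ee_pos': array([189.75799917, 594.96493359, 240.61936208]), 'orientation': array([-4.83058627e-01, -3.10401688e+00,  2.29221322e-03]), 'ft_force': array([-0.21524731,  0.77435927,  0.37862075]), 'moment': array([-0.0173135 , -0.04110866, -0.04332778]), 'grasp_force': 0.0, 'width': 87.99975536346066}
top [ 498.22767379  -64.16550582 1179.02861161] [-2.164, 2.17, -0.091] [[512.0088125344748, 0.0, 309.6250537983411], [0.0, 512.0088125344748, 240.01139115655158], [0.0, 0.0, 1.0]]
board [(0.57, [258.0, 292.0, 47.0, 39.0]), (0.56, [300.0, 250.0, 155.0, 142.0])]
fence [(0.96, [295.0, 256.0, 101.0, 46.0])]
screw [(0.75, [285.0, 212.0, 30.0, 17.0])]
card_stack [(0.67, [256.0, 293.0, 42.0, 37.0])]
magnifier [(0.42, [416.0, 207.0, 40.0, 40.0])]
tape_roll [(0.66, [414.0, 207.0, 42.0, 38.0])]
fence_hole [(0.71, [293.0, 256.0, 100.0, 47.0])]
square_hole [(0.61, [298.0, 248.0, 153.0, 142.0])]
wing_grip [(0.55, [286.0, 211.0, 27.0, 14.0])]
scene [  71.08709624 -414.85486061  651.1629056 ] [-2.081, 1.051, -0.484] [[477.4405315083753, 0.0, 317.2147834528585], [0.0, 477.4405315083753, 236.31517610316286], [0.0, 0.0, 1.0]]
board [(0.92, [310.0, 265.0, 223.0, 158.0])]
fence [(0.62, [308.0, 248.0, 98.0, 79.0])]
screw []
card_stack [(0.63, [242.0, 248.0, 60.0, 37.0]), (0.63, [326.0, 208.0, 25.0, 31.0])]
magnifier [(0.69, [289.0, 189.0, 20.0, 27.0]), (0.4, [325.0, 209.0, 25.0, 30.0])]
tape_roll [(0.97, [468.0, 298.0, 53.0, 54.0])]
fence_hole [(0.71, [308.0, 248.0, 94.0, 76.0])]
square_hole [(0.91, [311.0, 265.0, 220.0, 158.0])]
wing_grip [(0.69, [326.0, 210.0, 29.0, 27.0])]
```

```bash
cat >> h.py <<'E'
def fix(im): im["rotation"]=R.from_rotvec(im["rotation"]).as_matrix();return im
E
python3 - <<'E'
import cv2
a=cv2.imread("pics/top0.png")[165:340,210:410];cv2.imwrite("pics/top0c.png",cv2.resize(a,None,fx=4,fy=3.4*4/3.4*0.85 if 0 else 3.4,interpolation=cv2.INTER_CUBIC) if 0 else cv2.resize(a,(686,600),interpolation=cv2.INTER_CUBIC))
E
```

```text
(no output)
```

View pics/top0c.png

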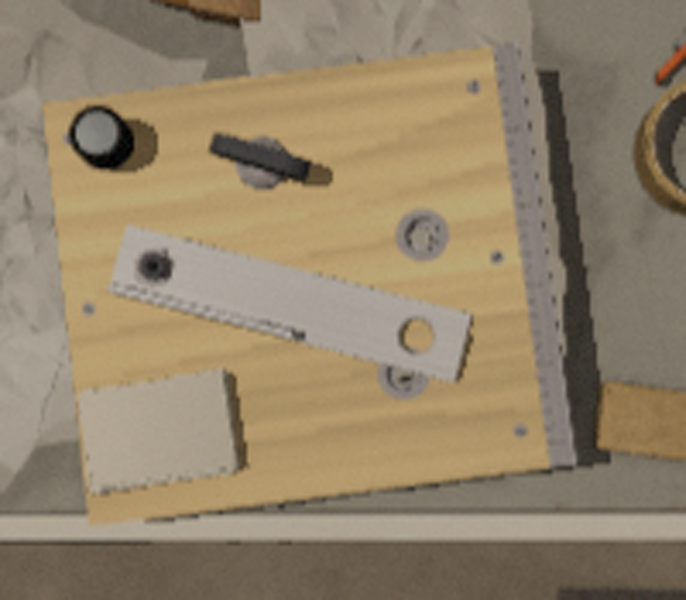

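Run:
```python
from h import *
im=fix(cams.get_image("top"))
f=lambda u,v,z: ray(im,210+u*200/686,165+v*175/600,z)
pts={"pivot":(155,265,92),"sq":(423,235,75),"b30":(404,378,75),"fh":(417,335,84),"wingL":(218,146,117),"wingR":(305,170,117),"ring":(262,163,81),"fl":(90,523,75),"rl":(45,103,75),"mag":(101,135,117)}
P={k:f(*v) for k,v in pts.items()}
for k in P:print(k,P[k].round(1))
s=P["sq"]-P["b30"];yb=np.arctan2(s[1],s[0])-np.arctan2(-23,85);print("yaw",yb)
b=(P["rl"]-P["fl"]);print("yaw edge",np.arctan2(b[1],b[0]))
d=P["fh"]-P["pivot"];print(np.linalg.norm(d), np.linalg.norm(P["sq"]-P["pivot"]),np.linalg.norm(s), "fence", np.arctan2(d[1],d[0])+np.pi/2-yb)
w=P["wingR"]-P["wingL"];print("wing",np.arctan2(w[1],w[0]),(P["wingL"]+P["wingR"])/2)
```

```text
pivot [597.6  64.5  92. ]
sq [ 617.7 -102.9   75. ]
b30 [527.5 -90.4  75. ]
fh [554.  -98.5  84. ]
wingL [668.4  23.5 117. ]
wingR [653.3 -29.7 117. ]
ring [663.2  -1.4  81. ]
fl [437.7 105.8  75. ]
rl [703.3 137.6  75. ]
mag [675.5  95.3 117. ]
yaw 0.12652464364411878
yaw edge 0.11925207353773241
168.89233933331036 169.4795621059283 91.06081937549627 fence -0.38816105752497676
wing -1.8459805176917636 [660.85338939  -3.08176336 117.        ]
```

Request:
{"name": "move_arm", "arguments": {"steps": [[[-0.95, -0.9, 0.08], 0, 0], [[-0.95, -0.9, 0.08], 0, 0], [[-0.95, -0.9, 0.08], 0, 0], [[-0.95, -0.9, 0.08], 0, 0], [[-0.95, -0.9, 0.08], 0, 0], [[-0.95, -0.9, 0.08], 0, 0], [[-0.95, -0.9, 0.08], 0, 0], [[-0.95, -0.9, 0.08], 0, 0], [[-0.95, -0.9, 0.08], 0, 0], [[-0.95, -0.9, 0.08], 0, 0], [[-0.95, -0.9, 0.08], 0, 0], [[-0.95, -0.9, 0.08], 0, 0], [[-0.95, -0.9, 0.08], 0, 0], [[-0.95, -0.9, 0.08], 0, 0], [[-0.95, -0.9, 0.08], 0, 0], [[-0.95, -0.9, 0.08], 0, 0], [[-0.95, -0.9, 0.08], 0, 0], [[-0.95, -0.9, 0.08], 0, 0], [[-0.95, -0.9, 0.08], 0, 0], [[-0.95, -0.9, 0.08], 0, 0]]}}

```text
t: 2.72
ee_pos: [506.4, 20.7, 201.5]
orientation: [0.483, 3.104, 0.0]
ft_force: [0.2, -0.2, 0.1]
width: 88.0
grasp_force: 0.0
```

Request:
{"name": "move_arm", "arguments": {"steps": [[[-0.8, -0.67, 0], 0, 0], [[-0.8, -0.67, 0], 0, 0], [[-0.8, -0.67, 0], 0, 0], [[-0.8, -0.67, 0], 0, 0], [[0, 0, 0], 1, 0], [[0, 0, 0], 1, 0], [[0, 0, 0], 1, 0], [[0, 0, 0], 1, 0], [[0, 0, 0], 1, 0], [[0, 0, 0], 1, 0], [[0, 0, 0], 1, 0], [[0, 0, 0], 1, 0], [[0, 0, 0], 1, 0], [[0, 0, 0], 1, 0], [[0, 0, 0], 1, 0], [[0, 0, 0], 1, 0], [[0, 0, 0], 1, 0], [[0, 0, 0], 1, 0], [[0, 0, 0], 1, 0], [[0, 0, 0], 1, 0]]}}

```text
t: 4.38
ee_pos: [561.6, -65.8, 201.5]
orientation: [2.37, 2.062, 0.0]
ft_force: [1.1, -0.6, 0.8]
width: 87.6
grasp_force: 0.0
```

```bash
cat >> h.py <<'E'
def yang():
    Rt=R.from_rotvec(ctrl.get_obs()["orientation"]).as_matrix();return np.arctan2(Rt[1,1],Rt[0,1])
def togo(p):
    o=ctrl.get_obs();Rt=R.from_rotvec(o["orientation"]).as_matrix();return (Rt.T@(np.array(p)-o["ee_pos"])/25).round(2)
E
python3 - <<'E'
from h import *
im=wrist();save(im,"w1.png");o=ctrl.get_obs();print(o["t"],o["ee_pos"],yang(),o["qpos"],im["xyz"])
print(np.array(im["mount"]).round(2), np.array(im["camera_matrix"]).round(1))
E
```

```text
4.4333 [561.63643202 -65.79560254 201.4477538 ] -0.1436775270088754 [-1.37685733e-01  3.86818568e-01  1.79453548e+00  5.15937466e-05
  9.60011683e-01  5.96220448e-03] [573.66504994  12.94504542 345.28352889]
[[   0.     -0.96   -0.29   79.66]
 [   1.      0.      0.      1.11]
 [  -0.     -0.29    0.96 -143.82]
 [   0.      0.      0.      1.  ]] [[430.4   0.  314.1]
 [  0.  430.4 231.6]
 [  0.    0.    1. ]]
```

View pics/w1.png

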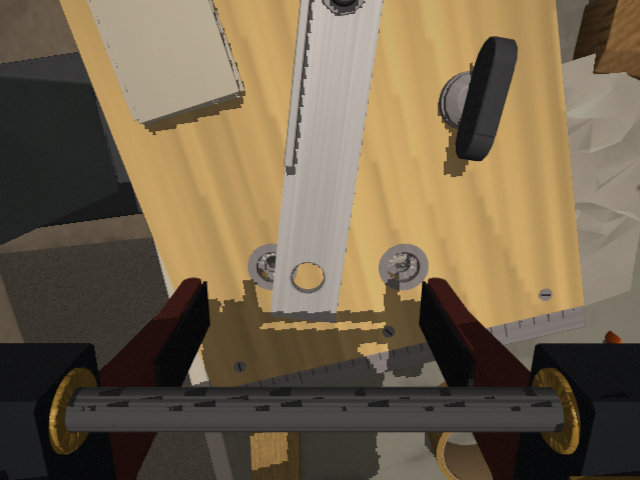

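Run:
```python
from h import *
im=wrist()
for n,u,v,z in[("fh",308,277,84),("sq",403,266,75),("pivot",343,3,92),("w1",505,40,117),("w2",478,158,117),("ring",463,102,81),("barLfar",273,316,84),("barRfar",337,316,84),("barL",302,80,84),("barR",372,80,84)]:
    print(n,ray(im,u,v,z).round(1))
m=cams.cut_out("wrist","screw")
if m:
    r=cv2.minAreaRect(np.argwhere(m[0]["pixels"])[:,::-1].astype(np.float32));print(m[0]["p"],r)
```

```text
fh [554.5 -96.3  84. ]
sq [ 618.3 -101.3   75. ]
pivot [596.5  59.4  92. ]
w1 [670.6  27.4 117. ]
w2 [655.7 -28.3 117. ]
ring [ 6.609e+02 -6.000e-01  8.100e+01]
barLfar [ 527.  -121.1   84. ]
barRfar [ 569.8 -127.3   84. ]
barL [569.   24.8  84. ]
barR [608.8  19.1  84. ]
0.77 ((474.8669128417969, 94.93840026855469), (60.88957214355469, 129.49278259277344), 15.376249313354492)
```

Request:
{"name": "move_arm", "arguments": {"steps": [[[0, 0.03, 0.2], 0.72, 0], [[0, 0.03, 0.4], 0.72, 0], [[0, 0, 0.7], 0, 0], [[0, 0, 0.7], 0, 0], [[0, 0, 0.7], 0, 0], [[0, 0, 0.7], 0, 0], [[0, 0, 0.5], 0, 0], [[0, 0, 0.28], 0, 0], [[0, 0, 0], 0, 0], [[0, 0, 0], 0, 0.3], [[0, 0, 0], 0, 0.5], [[0, 0, 0], 0, 0.6], [[0, 0, 0], 0, 0.6], [[0, 0, 0], 0, 0.6], [[0, 0, 0], 0, 0.6], [[0, 0, 0], 0, 0.6]]}}

```text
t: 5.87
ee_pos: [562.7, -66.0, 97.1]
orientation: [-2.49, -1.915, 0.001]
ft_force: [-2.8, -0.2, 1.4]
width: 44.5
grasp_force: 1.1
```

Request:
{"name": "move_arm", "arguments": {"steps": [[[0, 0, 0], 0, 0.7], [[0, 0, 0], 0, 0.7], [[0.007, 0.26, 0], -0.56, 0.7], [[0.007, 0.26, 0], -0.56, 0.7], [[0.007, 0.26, 0], -0.56, 0.7], [[0.007, 0.26, 0], -0.56, 0.7], [[0.007, 0.26, 0], -0.56, 0.7], [[0.007, 0.26, 0], -0.56, 0.7], [[0.007, 0.26, 0], -0.56, 0.7], [[0.007, 0.26, 0], -0.56, 0.7], [[0, 0, 0], 0, 0.7], [[0, 0, 0], 0, 0.7], [[0, 0, 0], 0, 0.7]]}}

```text
t: 6.95
ee_pos: [615.1, -68.9, 97.0]
orientation: [2.073, 2.36, 0.002]
ft_force: [3.3, 3.9, 1.4]
width: 43.8
grasp_force: 29.9
```

Run:
```python
from h import *
im=wrist();o=ctrl.get_obs();print(o["t"],o["ee_pos"],yang(),o["ft_force"],o["width"],o["grasp_force"])
u,v=proj(im,(618,-102,80));print(u,v)
a=im["image"][:,:,::-1]; u,v=int(u),int(v)
cv2.imwrite("pics/w2.png",a)
t=fix(cams.get_image("top"));b=t["image"][190:300,230:400,::-1]
cv2.imwrite("pics/c2.png",np.hstack([cv2.resize(a,(420,315)),cv2.resize(b,(380,315),interpolation=cv2.INTER_CUBIC)]))
```

```text
7.0 [615.06703267 -68.93297012  97.08337782] 0.12933472637803362 [3.21034243 4.10734154 0.80206154] 43.162500338431855 29.933458976447582
308.38247258336645 371.41554030211705
```

View pics/c2.png

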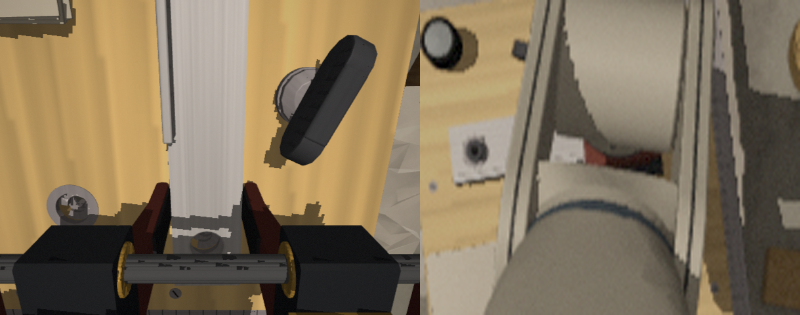

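Request:
{"name": "move_arm", "arguments": {"steps": [[[0, 0, 0], 0, 0.3], [[0, 0, 0], 0, 0.3], [[0, 0, 0], 0, 0.3], [[0, 0, -0.5], 0, 0.3], [[0, 0, -1], 0, 0.2], [[-0.3, 0, -1], 0, 0.0], [[-0.3, 0, -1], 0, 0], [[-0.2, 0, -0.5], 0, 0], [[0, 0, 0], 0, 0], [[0, 0, 0], 0, 0], [[0, 0, 0], 0, 0]]}}

```text
t: 7.97
ee_pos: [616.2, -88.8, 195.6]
orientation: [-2.07, -2.361, 0.002]
ft_force: [-0.9, 0.4, -0.0]
width: 87.9
grasp_force: 0.0
```

Run:
```python
from h import *
im=wrist();o=ctrl.get_obs();print(o["t"],o["ee_pos"],yang(),o["width"])
u,v=proj(im,(618,-102,84));print(u,v)
a=im["image"][:,:,::-1]; u,v=int(u),int(v);np.save("w3.npy",im,allow_pickle=True)
c=a[v-35:v+35,u-45:u+45];print(u-45,v-35)
cv2.imwrite("pics/c3.png",np.hstack([cv2.resize(a,(400,300)),cv2.resize(c,(386,300),interpolation=cv2.INTER_CUBIC)]))
```

```text
8.0167 [616.07873581 -88.69703845 195.23792573] 0.13101744842182075 87.9291684147599
312.79400241489316 253.95287555731323
267 218
```

View pics/c3.png

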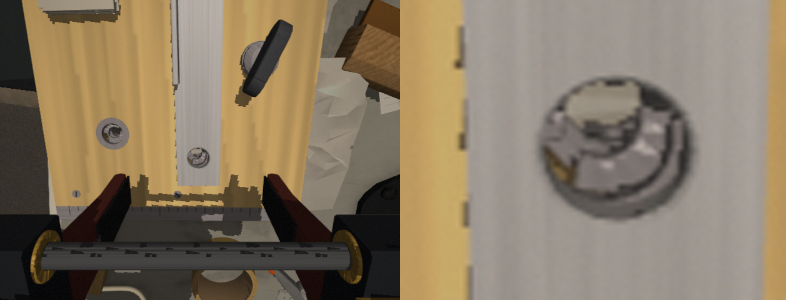

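Run:
```python
from h import *
im=np.load("w3.npy",allow_pickle=True).item();a=im["image"][:,:,::-1]
f=lambda u,v,w,h,s:cv2.resize(a[v:v+h,u:u+w],None,fx=s,fy=s,interpolation=cv2.INTER_CUBIC)
A=f(292,230,50,50,8);B=f(150,185,60,60,400/60);
cv2.imwrite("pics/c4.png",np.hstack([A,B]))
print(ray(im,317.6,252.3,84))
```

```text
[ 620.85710737 -100.5050599    84.        ]
```

View pics/c4.png

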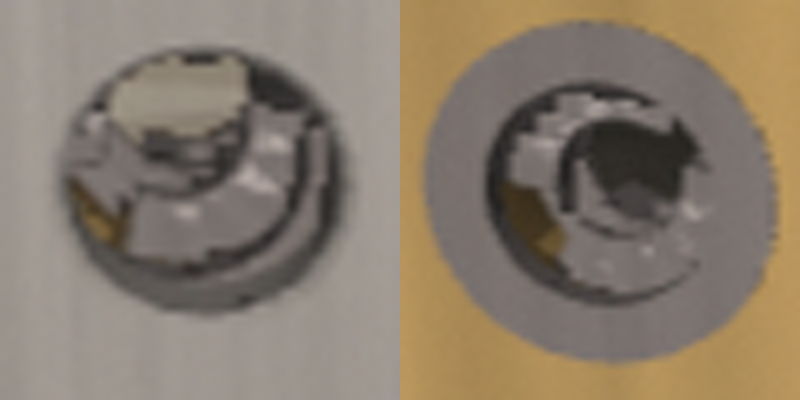

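Run:
```python
from h import *
im=np.load("w3.npy",allow_pickle=True).item()
e=np.array([-np.sin(.125),np.cos(.125)]) 
f=lambda u,v,z:ray(im,292+u/8,230+v/8,z)
ax=np.array([np.cos(.125),np.sin(.125)])
q=[f(60,180,84),f(345,180,84),f(312,185,75),f(202,45,84),f(202,312,84),f(202,312,76)]
for p in q:print(p.round(1),(p[:2]@ax).round(2),(p[:2]@e).round(2))
g=lambda u,v,z:ray(im,150+(u-400)*.15,185+v*.15,z)
b=g(600,190,75);print("b30",b, "sq pred",b[:2]+85*ax+ -23*e)
pv=im["xyz"];print(pv)
p=[g(488,190,75),g(425,190,75),g(776,190,75)]
print([x[:2]@ax for x in p])
```

```text
[ 609.6 -102.1   84. ] 592.08 -177.34
[631.8 -99.2  84. ] 614.52 -177.18
[ 630.1 -103.1   75. ] 612.31 -180.86
[619.2 -89.6  84. ] 603.17 -166.12
[ 622.1 -111.7   84. ] 603.36 -188.42
[ 622.6 -114.9   76. ] 603.43 -191.64
b30 [531.27788908 -89.28954562  75.        ] sq pred [ 618.48220966 -101.51273963]
[607.08379869 -10.04112225 339.51806795]
[np.float64(505.331214129305), np.float64(499.3291374165486), np.float64(532.7639114989128)]
```

Request:
{"name": "move_arm", "arguments": {"steps": [[[0.4, -0.02, 0.2], 0.15, 0.2], [[0.39, 0, 0.6], 0, 0.3], [[0, 0, 0.8], 0, 0.3], [[0, 0, 0.8], 0, 0.3], [[0, 0, 0.8], 0, 0.3], [[0, 0, 0.5], 0, 0.3], [[0, 0, 0.24], 0, 0.3], [[0, 0, 0], 0, 0.3], [[0, 0, 0], 0, 0.3], [[0, 0, 0], 0, 0.5], [[0, 0, 0], 0, 0.6], [[0, 0, 0], 0, 0.7], [[0, 0, 0], 0, 0.7], [[0, 0, 0], 0, 0.7], [[0, 0, 0], 0, 0.7], [[0, 0, 0], 0, 0.7], [[0, 0, 0], 0, 0.7]]}}

```text
t: 9.43
ee_pos: [614.9, -69.7, 99.3]
orientation: [2.086, 2.348, 0.001]
ft_force: [-0.5, 0.0, 6.0]
width: 43.2
grasp_force: 30.0
```

Run:
```python
from h import *
print(ctrl.get_obs()["ee_pos"],yang(),togo((613.33,-69.15,97)),ctrl.get_obs()["grasp_force"],ctrl.get_obs()["width"])
```

```text
[614.93880731 -69.66558389  99.33444981] 0.11801633685631835 [ 0.03 -0.06  0.09] 29.975286796689034 43.15579488368615
```

Request:
{"name": "move_arm", "arguments": {"steps": [[[0, -0.035, 0], 0, 0.7], [[0, -0.03, 0], 0, 0.7], [[0, 0, 0], 0, 0.7], [[0, 0, 0], 0, 0.7], [[0, 0, 0], 0, 0.3], [[0, 0, 0], 0, 0.3], [[0, 0, 0], 0, 0.3], [[0, 0, -0.5], 0, 0.3], [[0, 0, -1], 0, 0.2], [[-0.3, 0, -1], 0, 0.0], [[-0.3, 0, -1], 0, 0], [[-0.2, 0, -0.5], 0, 0], [[0, 0, 0], 0, 0], [[0, 0, 0], 0, 0], [[0, 0, 0], 0, 0]]}}

```text
t: 10.68
ee_pos: [614.0, -89.3, 197.1]
orientation: [-2.085, -2.347, 0.002]
ft_force: [-0.6, -0.6, 0.4]
width: 87.9
grasp_force: 0.0
```

Run:
```python
from h import *
im=wrist();o=ctrl.get_obs();print(o["t"],o["ee_pos"],yang())
np.save("w5.npy",im,allow_pickle=True)
a=im["image"][:,:,::-1];h=proj(im,(618.5,-101.5,84)).astype(int)
B=proj(im,(531.3,-89.3,75)).astype(int);s=proj(im,(661,-2,110)).astype(int);print(h,B,s)
f=lambda c,r,k:cv2.resize(a[c[1]-r:c[1]+r,c[0]-r:c[0]+r],(k,k),interpolation=cv2.INTER_CUBIC)
cv2.imwrite("pics/c5.png",np.hstack([f(h,25,400),np.vstack([f(B,30,200)]*1+[np.zeros((200,200,3),np.uint8)]),np.vstack([f(s,50,200),np.zeros((200,200,3),np.uint8)])]))
```

```text
10.7333 [613.82801247 -89.15045673 196.68706853] 0.11800802298258121
[317 252] [184 214] [423  96]
```

View pics/c5.png

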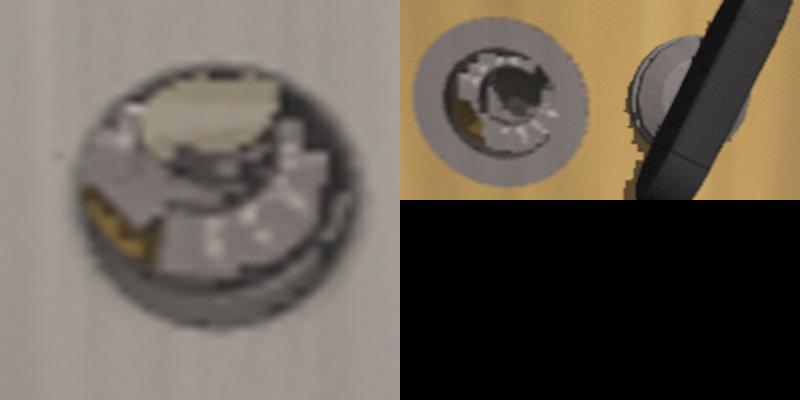

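Run:
```python
from h import *
im=np.load("w5.npy",allow_pickle=True).item()
for yw in(.12,.127):
    ax=np.array([np.cos(yw),np.sin(yw)]);e=np.array([-ax[1],ax[0]])
    F=ray(im,318.9,251.6,84)[:2];b=ray(im,184.3,214.6,75)[:2]
    S=b+85*ax-23*e;print(F,S,(F-S)@ax,(F-S)@e)
# mouth direction: panel (118,225) at z=69
m=ray(im,292+118/8,227+228/8,69)[:2];d=m-S;print("mouth",m,np.linalg.norm(d),np.arctan2(d[1],d[0]))
# wing edges: search dark mask near screw
a=im["image"].astype(int);m=(a.max(2)<62).astype(np.uint8);m[:,:373]=0;m[:,480:]=0;m[200:]=0
n,l,st,c=cv2.connectedComponentsWithStats(m);k=1+st[1:,4].argmax();print(st[k])
p=np.argwhere(l==k)[:,::-1].astype(np.float32);r=cv2.minAreaRect(p);bx=cv2.boxPoints(r);print(r);print([ray(im,*q,117).round(1).tolist() for q in bx])
r=cams.cut_out("wrist","wing_grip");print([(x["p"],x["rect"]) for x in r])
```

```text
[ 619.29010608 -100.9307793 ] [ 618.5095567  -102.09217447] 0.9139693410585534 1.0596018562455842
[ 619.29010608 -100.9307793 ] [ 618.59603443 -101.4818745 ] 0.7582829246547342 0.4587465198209394
mouth [ 612.30267105 -109.94436762] 10.546099397610206 -2.21023856234312
[ 388   30   81  123 4061]
((421.8470458984375, 87.66709899902344), (49.679988861083984, 131.01449584960938), 28.442928314208984)
[[635.0, -23.0, 117.0], [656.1, 33.0, 117.0], [678.9, 25.4, 117.0], [659.3, -32.2, 117.0]]
[(0.73, [430.1, 93.6, 75.1, 125.9]), (0.6, [280.9, 177.2, 491.9, 352.7]), (0.37, [315.1, 148.5, 81.1, 297.0])]
```

Request:
{"name": "move_arm", "arguments": {"steps": [[[0.82, 0.6, 0], 0, 0.3], [[0.82, 0.6, 0], 0, 0.5], [[0.82, 0.6, 0], 0, 0.5], [[0.81, 0.59, 0], 0, 0.5], [[0, 0, 0], 0.91, 0.5], [[0, 0, 0], 0.91, 0.5], [[0, 0, 0], 0.91, 0.5], [[0, 0, 0], 0.91, 0.5], [[0, 0, 0], 0.91, 0.5], [[0, 0, 0.4], 0, 0.5], [[0, 0, 0.4], 0, 0.5]]}}

```text
t: 11.7
ee_pos: [664.4, -1.1, 176.9]
orientation: [-2.506, -1.894, 0.001]
ft_force: [-0.5, 0.6, -0.6]
width: 44.1
grasp_force: 0.0
```

Run:
```python
from h import *
im=wrist();o=ctrl.get_obs();print(o["t"],o["ee_pos"],yang(),o["width"],togo((663.5,-1,108)))
print(proj(im,(663.5,-1,117)))
save(im,"w6.png")
```

```text
11.75 [662.91665856  -1.16346455 174.26855657] -0.2764396270228465 43.78371175331403 [0.02 0.03 2.65]
[309.64385952 265.11816797]
```

View pics/w6.png

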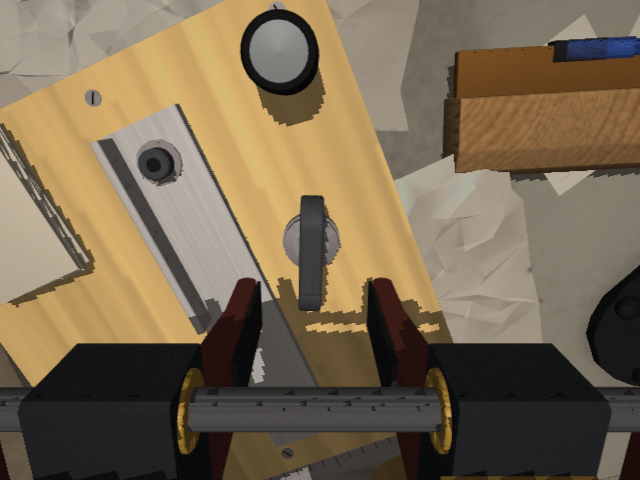

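Run:
```python
from h import *
im=wrist()
for u,v,z in[(312,196,117),(310.5,309,117),(310.5,298,117),(312,240,82)]:
    p=ray(im,u,v,z);print(p.round(1),togo((p[0],p[1],108)))
```

```text
[672.8  33.6 117. ] [1.45 0.02 2.68]
[655.8 -23.5 117. ] [-0.93 -0.01  2.68]
[657.5 -17.5 117. ] [-0.68 -0.01  2.68]
[663.4   1.4  82. ] [0.11 0.01 2.68]
```

Request:
{"name": "move_arm", "arguments": {"steps": [[[0.08, 0.02, 0.65], 0, 0.5], [[0, 0, 0.7], 0, 0.5], [[0, 0, 0.7], 0, 0.5], [[0, 0, 0.4], 0, 0.5], [[0, 0, 0.2], 0, 0.5], [[0, 0, 0], 0, 0.5], [[0, 0, 0], 0, 0.7], [[0, 0, 0], 0, 0.85], [[0, 0, 0], 0, 1], [[0, 0, 0], 0, 1], [[0, 0, 0], 0, 1], [[0, 0, 0], 0, 1]]}}

```text
t: 12.8
ee_pos: [665.3, 0.6, 112.6]
orientation: [-2.508, -1.89, 0.001]
ft_force: [-3.9, 1.2, 3.8]
width: 12.0
grasp_force: 30.0
```

```bash
cat >> h.py <<'E'
def avg(n=8):
    P=[];F=[];Y=[];M=[]
    for _ in range(n):
        cams.get_image("wrist");o=ctrl.get_obs();P.append(o["ee_pos"]);F.append(o["ft_force"]);Y.append(yang());M.append(o["moment"])
    print("t",o["t"],"pos",np.mean(P,0).round(2),"sd",np.std(P,0).round(2),"F",np.mean(F,0).round(2),"M",np.mean(M,0).round(3),"yang",np.mean(Y).round(4),"q6",o["qpos"][5].round(3),"w",round(o["width"],1),"g",round(o["grasp_force"],1))
    return np.mean(P,0)
E
python3 -c "
from h import *
avg()"
```

```text
t 13.2 pos [6.6536e+02 5.6000e-01 1.1260e+02] sd [0.01 0.01 0.01] F [-4.15  0.84  5.75] M [ 0.081  0.796 -0.018] yang -0.2791 q6 0.262 w 11.8 g 30.0
```

Request:
{"name": "move_arm", "arguments": {"steps": [[[0, 0, -0.3], 0, 1], [[0, 0, -0.6], 0, 1], [[0, 0, -0.8], 0, 1], [[0, 0, -0.5], 0, 1], [[0, 0, 0], 0, 1], [[0, 0, 0], 0, 1], [[0, 0, 0], 0, 1]]}}

```text
t: 13.78
ee_pos: [665.3, 0.4, 166.4]
orientation: [-2.508, -1.89, 0.001]
ft_force: [0.6, 0.1, -1.4]
width: 11.6
grasp_force: 30.0
```

Run:
```python
from h import *
avg(5);print(togo((618,-101.5,165)))
im=wrist();a=im["image"][:,:,::-1];save(im,"w7.png")
print(proj(im,ctrl.get_obs()["ee_pos"]))
s=fix(cams.get_image("scene"));c=proj(s,(664,0,130)).astype(int);b=s["image"][c[1]-60:c[1]+60,c[0]-60:c[0]+60,::-1]
cv2.imwrite("pics/c7.png",np.hstack([a[150:390,210:410].repeat(2,0).repeat(2,1)[:400],cv2.resize(b,(400,400))]))
```

```text
t 14.0333 pos [6.6513e+02 4.0000e-01 1.6599e+02] sd [0.12 0.01 0.12] F [-0.13  0.06 -1.89] M [-0.071  0.054 -0.004] yang -0.2791 q6 0.262 w 11.9 g 30.0
[-4.44 -0.7   0.05]
[310.83025787 323.72961756]
```

View pics/c7.png

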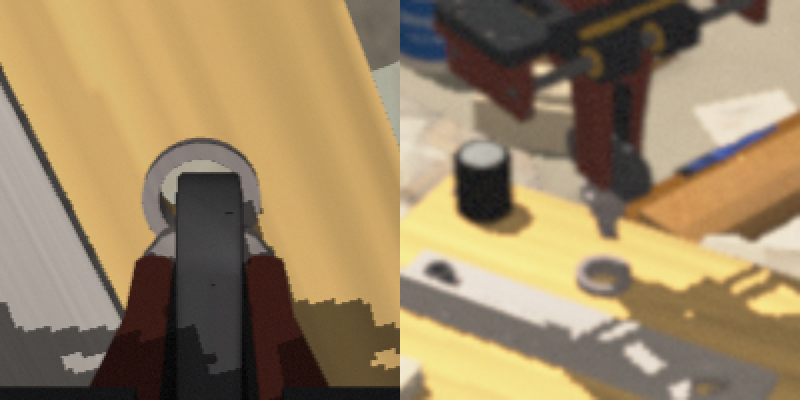

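Run:
```python
from h import *
im=wrist()
p=ray(im,310.8,247,81);print(p,togo((p[0],p[1],165)))
for u,v in((71.5,193),(130,193),(100,69)):print(ray(im,210+u,150+v,81))
```

```text
[665.2163877    1.25116234  81.        ] [ 0.03 -0.03  0.07]
[631.15210014 -52.8720892   81.        ]
[665.18264166 -62.60378372  81.        ]
[669.32270316  17.07925884  81.        ]
```

Request:
{"name": "move_arm", "arguments": {"steps": [[[-0.4, -0.1, 0], 0, 1], [[-0.8, -0.12, 0], 0, 1], [[-0.8, -0.12, 0], 0, 1], [[-0.8, -0.12, 0], 0, 1], [[-0.8, -0.12, 0], 0, 1], [[-0.5, -0.07, 0], 0, 1], [[-0.32, -0.04, 0], 0, 1], [[0, 0, 0], 0, 1], [[0, 0, 0], 0, 1], [[0, 0, 0], 0, 1]]}}

```text
t: 15.02
ee_pos: [619.1, -100.5, 167.2]
orientation: [2.508, 1.891, 0.001]
ft_force: [0.2, 0.9, -1.5]
width: 11.6
grasp_force: 30.0
```

Run:
```python
from h import *
avg(3)
im=wrist();a=im["image"][:,:,::-1];np.save("w8.npy",im,allow_pickle=True)
cv2.imwrite("pics/c8.png",cv2.resize(a[200:300,245:375],(780,600),interpolation=cv2.INTER_CUBIC))
t=togo((0,0,84));o=ctrl.get_obs();print(proj(im,np.r_[o["ee_pos"][:2],84]))
```

```text
t 15.1667 pos [ 619.12 -100.27  167.12] sd [0.04 0.04 0.03] F [ 0.24  0.08 -2.07] M [-0.08   0.101 -0.009] yang -0.2782 q6 0.098 w 11.9 g 30.0
[311.597561   249.84747321]
```

View pics/c8.png

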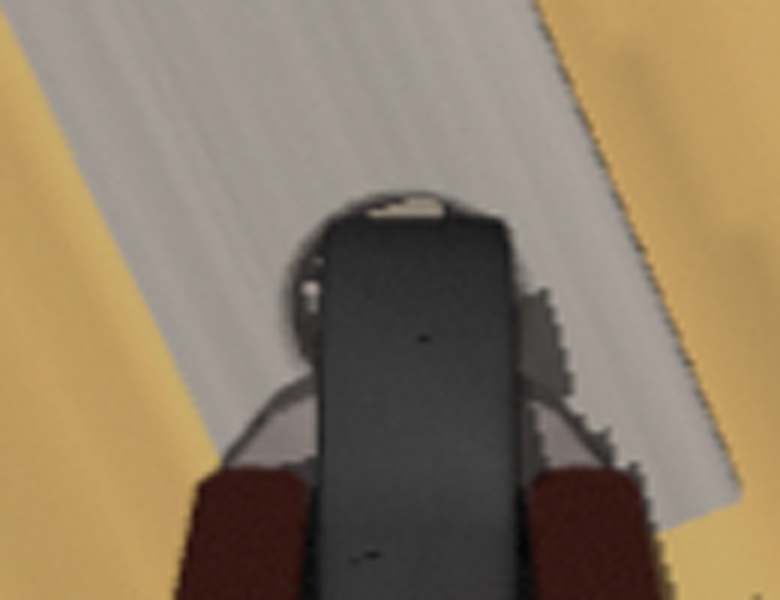

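Run:
```python
from h import *
im=np.load("w8.npy",allow_pickle=True).item()
th=np.linspace(0,2*np.pi,400)
def ext(c):
    P=np.array([proj(im,(c[0]+11*np.cos(t),c[1]+11*np.sin(t),84)) for t in th])
    return np.array([(P[:,0].min()-245)*6,(P[:,1].min()-200)*6])
from scipy.optimize import fsolve
c=fsolve(lambda c:ext(c)-[285,191],[619,-101]);print(c,togo((c[0],c[1],167))*25)
# bar centre line from edges
f=lambda x,y:ray(im,245+x/6,200+y/6,84)[:2]
L=[f(15,50),f(215,445)];Rr=[f(540,10),f(735,470)]
dl=L[1]-L[0];print(np.arctan2(dl[1],dl[0]));dr=Rr[1]-Rr[0];print(np.arctan2(dr[1],dr[0]))
n=np.array([-dr[1],dr[0]])/np.linalg.norm(dr);print((Rr[0]-L[0])@n,((Rr[0]+L[0])/2-c)@n)
```

```text
[ 619.21733401 -100.8660379 ] [-0.5   0.25  0.  ]
-1.4279305353870462
-1.4437180970639438
45.02380377551751 -0.125282850089953
```

Request:
{"name": "move_arm", "arguments": {"steps": [[[-0.035, 0.01, 0.3], 0, 1], [[0, 0, 0.4], 0, 1], [[0, 0, 0.2], 0, 1], [[0, 0, 0.1], 0, 1], [[0, 0, 0.1], 0, 1], [[0, 0, 0.1], 0, 1], [[0, 0, 0], 0, 1], [[0, 0, 0], 0, 1]]}}

```text
t: 15.88
ee_pos: [618.7, -101.9, 137.0]
orientation: [-2.509, -1.891, 0.0]
ft_force: [0.6, 0.5, -2.2]
width: 11.9
grasp_force: 30.0
```

Request:
{"name": "move_arm", "arguments": {"steps": [[[0, 0, 0.1], 0, 1], [[0, 0, 0.1], 0, 1], [[0, 0, 0.08], 0, 1], [[0, 0, 0.06], 0, 1], [[0, 0, 0], 0, 1], [[0, 0, 0], 0, 1]]}}

```text
t: 16.38
ee_pos: [618.5, -101.9, 128.5]
orientation: [-2.509, -1.891, 0.001]
ft_force: [-0.2, 1.0, -2.5]
width: 11.8
grasp_force: 30.0
```

Request:
{"name": "move_arm", "arguments": {"steps": [[[0, 0, 0.04], 0, 1], [[0, 0, 0.04], 0, 1], [[0, 0, 0], 0, 1], [[0, 0, 0], 0, 1]]}}

```text
t: 16.72
ee_pos: [618.7, -101.7, 127.6]
orientation: [-2.509, -1.891, -0.0]
ft_force: [-2.6, 2.1, 7.7]
width: 11.9
grasp_force: 30.0
```

Request:
{"name": "move_arm", "arguments": {"steps": [[[0, 0, 0.01], 0.5, 1], [[0, 0, 0], 0.5, 1], [[0, 0, 0], 0.5, 1], [[0, 0, 0], 0.5, 1], [[0, 0, 0], 0.5, 1], [[0, 0, 0], 0, 1]]}}

```text
t: 17.22
ee_pos: [618.7, -101.3, 127.2]
orientation: [-2.701, -1.603, -0.001]
ft_force: [-2.1, 3.1, 4.1]
width: 11.7
grasp_force: 30.0
```

Request:
{"name": "move_arm", "arguments": {"steps": [[[0, 0, 0.02], 0.4, 1], [[0, 0, 0.02], 0.4, 1], [[0, 0, 0.02], 0.4, 1], [[0, 0, 0], 0, 1]]}}

```text
t: 17.55
ee_pos: [618.1, -101.2, 125.2]
orientation: [-2.78, -1.459, 0.001]
ft_force: [-3.2, 4.3, 1.6]
width: 11.7
grasp_force: 30.0
```

Request:
{"name": "move_arm", "arguments": {"steps": [[[0, 0, 0.06], 0.1, 1], [[0, 0, 0.06], 0.1, 1], [[0, 0, 0.06], 0, 1], [[0, 0, 0], 0, 1]]}}

```text
t: 17.88
ee_pos: [618.0, -101.4, 119.8]
orientation: [-2.792, -1.437, 0.002]
ft_force: [-1.9, 5.2, -0.3]
width: 11.6
grasp_force: 30.0
```

Request:
{"name": "move_arm", "arguments": {"steps": [[[0.012, -0.018, 0.04], 0, 1], [[0, 0, 0.04], 0, 1], [[0, 0, 0], 0, 1]]}}

```text
t: 18.13
ee_pos: [618.1, -101.2, 118.1]
orientation: [-2.792, -1.438, 0.001]
ft_force: [-3.4, 4.1, 0.2]
width: 12.1
grasp_force: 30.0
```

Request:
{"name": "move_arm", "arguments": {"steps": [[[0, 0, 0.01], 0.6, 1], [[0, 0, 0.01], 0.6, 1], [[0, 0, 0.01], 0.6, 1], [[0, 0, 0.006], 0.6, 1], [[0, 0, 0.006], 0.6, 1], [[0, 0, 0.006], 0.6, 1], [[0, 0, 0.006], 0.6, 1], [[0, 0, 0.006], 0.6, 1], [[0, 0, 0], 0, 1]]}}

```text
t: 18.88
ee_pos: [618.5, -101.1, 117.7]
orientation: [-3.032, -0.822, 0.0]
ft_force: [-5.8, 5.6, 9.2]
width: 12.3
grasp_force: 30.0
```

```bash
python3 -c "
from h import *
avg(2)"
```

```text
t 18.9833 pos [ 618.47 -101.06  117.72] sd [0.   0.   0.01] F [-4.82  5.4  10.02] M [1.096 1.226 0.015] yang -1.039 q6 0.857 w 11.4 g 30.0
```

Request:
{"name": "move_arm", "arguments": {"steps": [[[-0.006, -0.018, 0], 0, 1], [[0, -0.018, 0], 0, 1], [[0, 0, 0], 0.4, 1], [[0, 0, 0], 0.4, 1], [[0, 0, 0], 0.4, 1], [[0, 0, 0], 0, 1]]}}

```text
t: 19.48
ee_pos: [618.3, -100.9, 117.8]
orientation: [3.07, 0.664, 0.001]
ft_force: [-4.2, 3.4, 7.7]
width: 11.8
grasp_force: 30.0
```

```bash
python3 -c "
from h import *
avg(2)"
```

```text
t 19.5833 pos [ 618.36 -100.88  117.78] sd [0.01 0.01 0.  ] F [-3.35  2.96  7.8 ] M [ 0.662  0.95  -0.022] yang -1.1435 q6 0.963 w 11.9 g 30.0
```

Request:
{"name": "move_arm", "arguments": {"steps": [[[0, -0.01, 0], 0.5, 1], [[0, -0.01, 0], 0.5, 1], [[0, 0, 0], 0.5, 1], [[0, 0, 0], 0.5, 1], [[0, 0, 0], 0.5, 1], [[0, 0, 0], 0.5, 1], [[0, 0, 0], 0.5, 1], [[0, 0, 0], 0, 1]]}}

```text
t: 20.25
ee_pos: [618.2, -100.8, 117.2]
orientation: [3.135, 0.189, 0.002]
ft_force: [-1.7, 1.2, 2.7]
width: 12.0
grasp_force: 30.0
```

```bash
python3 -c "
from h import *
avg(2)
im=wrist();save(im,'w9.png')
s=fix(cams.get_image('scene'));c=proj(s,(618,-101,95)).astype(int);b=s['image'][c[1]-40:c[1]+40,c[0]-40:c[0]+40,::-1]
cv2.imwrite('pics/c9.png',np.hstack([cv2.resize(im['image'][180:380,210:410,::-1],(400,400)),cv2.resize(b,(400,400),interpolation=cv2.INTER_CUBIC)]))
"
```

```text
t 20.35 pos [ 618.23 -100.73  117.25] sd [0.01 0.   0.01] F [-2.15  1.08  3.62] M [0.093 0.583 0.018] yang -1.4474 q6 1.267 w 11.9 g 30.0
```

View pics/c9.png

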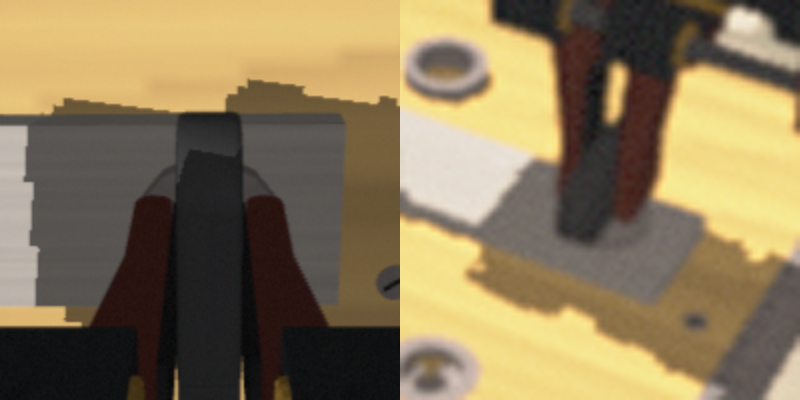

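Request:
{"name": "move_arm", "arguments": {"steps": [[[0, -0.008, 0.008], 0.8, 1], [[0, 0, 0.008], 0.8, 1], [[0, 0, 0.008], 0.8, 1], [[0, 0, 0.008], 0.8, 1], [[0, 0, 0.008], 0.8, 1], [[0, 0, 0.008], 0.8, 1], [[0, 0, 0], 0.8, 1], [[0, 0, 0], 0.8, 1], [[0, 0, 0], 0, 1]]}}

```text
t: 21.2
ee_pos: [618.0, -100.4, 115.7]
orientation: [3.066, -0.682, 0.001]
ft_force: [-1.0, -0.3, 1.4]
width: 11.9
grasp_force: 30.0
```

```bash
python3 -c "
from h import *
avg(2)"
```

```text
t 21.3 pos [ 617.96 -100.42  115.73] sd [0.01 0.   0.  ] F [-1.76 -0.79  2.16] M [-0.15   0.411  0.015] yang -2.0046 q6 1.825 w 11.9 g 30.0
```

Request:
{"name": "move_arm", "arguments": {"steps": [[[0, 0, 0.008], 0.8, 1], [[0, 0, 0.008], 0.8, 1], [[0, 0, 0.004], 0.8, 1], [[0, 0, 0.004], 0.8, 1], [[0, 0, 0], 0.8, 1], [[0, 0, 0], 0.8, 1], [[0, 0, 0], 0.8, 1], [[0, 0, 0], 0.8, 1], [[0, 0, 0], 0, 1]]}}

```text
t: 22.05
ee_pos: [617.7, -100.5, 115.5]
orientation: [2.76, -1.5, 0.001]
ft_force: [-3.2, -1.4, 4.9]
width: 11.7
grasp_force: 30.0
```

```bash
python3 -c "
from h import *
avg(2)"
```

```text
t 22.15 pos [ 617.74 -100.5   115.48] sd [0.03 0.01 0.03] F [-2.74 -1.2   5.85] M [-0.2    0.784 -0.03 ] yang -2.5634 q6 2.384 w 12.0 g 30.0
```

Request:
{"name": "move_arm", "arguments": {"steps": [[[0, 0, 0], 0, 0.5], [[0, 0, 0], 0, 0.5], [[0, 0, 0], 0, 0.5], [[0, 0, 0], 0, 0.5], [[0, 0, -0.3], 0, 0.5], [[0, 0, -0.6], 0, 0.5], [[0, 0, -0.5], 0, 0.5], [[0, 0, 0], -1, 0.5], [[0, 0, 0], -1, 0.5], [[0, 0, 0], -1, 0.5], [[0, 0, 0], -1, 0.5], [[0, 0, 0], -1, 0.5], [[0, 0, 0], -1, 0.5], [[0, 0, 0], -1, 0.5], [[0, 0, 0], -1, 0.5], [[0, 0, 0], -1, 0.5], [[0, 0, 0], -1, 0.5], [[0, 0, 0], -1, 0.5], [[0, 0, 0], -1, 0.5], [[0, 0, 0], -1, 0.5]]}}

```text
t: 23.82
ee_pos: [618.2, -100.1, 151.1]
orientation: [3.133, 0.227, 0.002]
ft_force: [0.0, -0.4, -0.5]
width: 43.9
grasp_force: 0.0
```

Request:
{"name": "move_arm", "arguments": {"steps": [[[0, 0, 0], -1, 0.5], [[0, 0, 0], -1, 0.5], [[0, 0, 0], -1, 0.5], [[0, 0, 0], -1, 0.5], [[0, 0, 0], -1, 0.5], [[0, 0, 0], -1, 0.5], [[0, 0, 0], -1, 0.5], [[0, 0, 0], -1, 0.5], [[0, 0, 0], -1, 0.5], [[0, 0, 0], -1, 0.5], [[0, 0, 0], -1, 0.5], [[0, 0, 0], -1, 0.5], [[0, 0, 0], -1, 0.5], [[0, 0, 0], -1, 0.5], [[0, 0, 0], -1, 0.5], [[0, 0, 0], -1, 0.5], [[0, 0, 0], -1, 0.5], [[0, 0, 0], 0, 0.5]]}}

```text
t: 25.32
ee_pos: [618.1, -100.2, 151.0]
orientation: [2.158, 2.282, 0.001]
ft_force: [0.6, -0.2, 0.3]
width: 43.8
grasp_force: 0.0
```

```bash
python3 -c "
from h import *
avg(2);print(togo((617.9,-100.8,114)), -2.5634+3.14159)"
```

```text
t 25.4167 pos [ 618.06 -100.12  150.81] sd [0.03 0.01 0.07] F [0.46 0.08 0.55] M [-0.055  0.05   0.024] yang 0.0505 q6 -0.23 w 43.9 g 0.0
[-0.03 -0.01  1.47] 0.5781899999999998
```

Request:
{"name": "move_arm", "arguments": {"steps": [[[0, 0, 0], -1, 0.5], [[0, 0, 0], -1, 0.5], [[0, 0, 0], -1, 0.5], [[0, 0, 0], -1, 0.5], [[0, 0, 0], -1, 0.5], [[0, 0, 0], -1, 0.5], [[0, 0, 0], 0, 0.5], [[0, 0, 0.5], 0, 0.5], [[0, 0, 0.5], 0, 0.5], [[0, 0, 0.3], 0, 0.5], [[0, 0, 0.1], 0, 0.5], [[0, 0, 0], 0, 0.5], [[0, 0, 0], 0, 0.7], [[0, 0, 0], 0, 0.85], [[0, 0, 0], 0, 1], [[0, 0, 0], 0, 1], [[0, 0, 0], 0, 1], [[0, 0, 0], 0, 1]]}}

```text
t: 26.92
ee_pos: [617.8, -100.3, 115.4]
orientation: [1.499, 2.761, -0.0]
ft_force: [-1.2, -0.6, 2.3]
width: 12.3
grasp_force: 30.0
```

Request:
{"name": "move_arm", "arguments": {"steps": [[[0, 0, 0], 0.6, 1], [[0, 0, 0], 0.6, 1], [[0, 0, 0], 0.6, 1], [[0, 0, 0], 0.6, 1], [[0, 0, 0], 0, 1]]}}

```text
t: 27.33
ee_pos: [617.4, -100.3, 115.3]
orientation: [-1.781, -2.588, 0.001]
ft_force: [-2.7, -1.7, 3.6]
width: 11.5
grasp_force: 30.0
```

```bash
python3 -c "
from h import *
avg(2)"
```

```text
t 27.4333 pos [ 617.37 -100.37  115.34] sd [0.01 0.01 0.02] F [-3.25 -1.3   4.26] M [-0.411  0.629  0.08 ] yang 0.3682 q6 -0.548 w 12.0 g 30.0
```

Request:
{"name": "move_arm", "arguments": {"steps": [[[0, 0, 0], 0.5, 1], [[0, 0, 0], 0.5, 1], [[0, 0, 0], 0.5, 1], [[0, 0, 0], 0.5, 1], [[0, 0, 0], 0.5, 1], [[0, 0, 0], 0.5, 1], [[0, 0, 0], 0, 1]]}}

```text
t: 28.02
ee_pos: [617.5, -100.6, 115.3]
orientation: [2.1, 2.336, -0.002]
ft_force: [-3.7, -3.5, 4.4]
width: 13.2
grasp_force: 32.4
```

```bash
python3 -c "
from h import *
avg(2)"
```

```text
t 28.1167 pos [ 617.49 -100.59  115.3 ] sd [0.   0.02 0.  ] F [-4.08 -4.5   4.63] M [-0.782  0.681  0.821] yang 0.1085 q6 -0.288 w 12.9 g 32.2
```

Request:
{"name": "move_arm", "arguments": {"steps": [[[0, 0, 0], 0.3, 1], [[0, 0, 0], 0.2, 1], [[0, 0, 0], 0, 1], [[0, 0, 0], 0, 0.6], [[0, 0, 0], 0, 0.5], [[0, 0, 0], 0, 0.5], [[0, 0, 0], 0, 0.5], [[0, 0, -0.4], 0, 0.4], [[0, 0, -0.8], 0, 0.3], [[0, 0, -1], 0, 0.2], [[0, 0, -1], 0, 0], [[-0.4, 0, -1], 0, 0], [[-0.4, 0, -0.5], 0, 0], [[0, 0, 0], 0, 0], [[0, 0, 0], 0, 0]]}}

```text
t: 29.37
ee_pos: [619.3, -120.2, 233.5]
orientation: [2.152, 2.287, 0.002]
ft_force: [-0.3, -0.1, -0.1]
width: 86.9
grasp_force: 0.0
```

```bash
python3 -c "
from h import *
avg(1);im=wrist();np.save('w10.npy',im,allow_pickle=True)
s=fix(cams.get_image('scene'));c=proj(s,(618,-101,95)).astype(int);b=s['image'][c[1]-40:c[1]+40,c[0]-40:c[0]+40,::-1]
print(proj(im,(618,-101,84)))
cv2.imwrite('pics/c10.png',np.hstack([cv2.resize(im['image'][150:350,210:410,::-1],(400,400)),cv2.resize(b,(400,400),interpolation=cv2.INTER_CUBIC)]))
"
```

```text
t 29.4167 pos [ 618.54 -119.76  232.25] sd [0. 0. 0.] F [ 0.24  0.46 -0.45] M [-0.029  0.106 -0.011] yang 0.0609 q6 -0.271 w 87.4 g 0.0
[313.39573522 192.20389206]
```

View pics/c10.png

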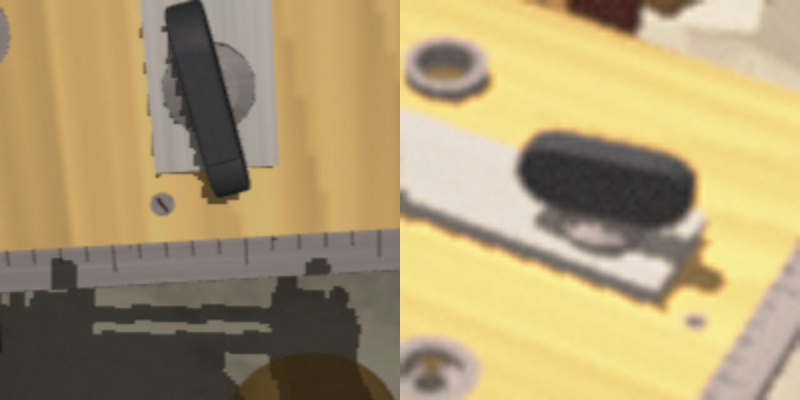

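Run:
```python
from h import *
im=np.load('w10.npy',allow_pickle=True).item()
f=lambda x,y,z:ray(im,210+x/2,150+y/2,z)
# top-face: centre-line ends, and long edges
for A,B in(((185,8),(232,190)),((203,5),(247,180)),((168,20),(212,185))):
    for z in(120,112):
        d=f(*B,z)-f(*A,z);print(z,np.linalg.norm(d).round(1),(np.arctan2(d[1],d[0])+np.pi/2).round(3))
# collar centre, bar edges at z84
print(f(209,88,88),f(150,88,84),f(275,88,84))
```

```text
120 58.4 0.309
112 60.2 0.309
120 55.9 0.308
112 57.7 0.308
120 53.1 0.311
112 54.8 0.311
[ 618.78244811 -101.3677946    88.        ] [ 598.48693883 -103.46447888   84.        ] [ 641.60564404 -100.81401625   84.        ]
```

```bash
python3 -c "
from h import *
avg(1);print(togo((617.9,-100.8,114.5)))"
```

```text
t 29.5667 pos [ 618.13 -119.43  231.12] sd [0. 0. 0.] F [-0.03 -0.08  0.03] M [-0.046  0.058  0.025] yang 0.0616 q6 -0.271 w 87.8 g 0.0
[0.74 0.05 4.67]
```

Request:
{"name": "move_arm", "arguments": {"steps": [[[0.4, 0.03, 0.6], 0, 0.5], [[0.34, 0.02, 0.6], 0, 0.5], [[0, 0, 0.6], -0.95, 0.5], [[0, 0, 0.6], -0.95, 0.5], [[0, 0, 0.6], -0.94, 0.5], [[0, 0, 0.6], 0, 0.5], [[0, 0, 0.5], 0, 0.5], [[0, 0, 0.35], 0, 0.5], [[0, 0, 0.18], 0, 0.5], [[0, 0, 0], 0, 0.5], [[0, 0, 0], 0, 0.7], [[0, 0, 0], 0, 0.85], [[0, 0, 0], 0, 1], [[0, 0, 0], 0, 1], [[0, 0, 0], 0, 1], [[0, 0, 0], 0, 1]]}}

```text
t: 30.9
ee_pos: [618.2, -102.0, 117.4]
orientation: [-1.851, -2.537, 0.003]
ft_force: [-3.8, -1.8, 5.1]
width: 11.7
grasp_force: 30.0
```

```bash
python3 -c "
from h import *
avg(2)"
```

```text
t 31.0 pos [ 618.16 -102.    117.37] sd [0.01 0.01 0.  ] F [-4.68 -1.75  5.61] M [-0.492  0.867  0.31 ] yang 0.31 q6 -0.491 w 11.8 g 30.0
```

Request:
{"name": "move_arm", "arguments": {"steps": [[[0, 0, 0], 0.4, 1], [[0, 0, 0], 0.4, 1], [[0, 0, 0], 0, 1]]}}

```text
t: 31.25
ee_pos: [618.1, -102.0, 117.4]
orientation: [-1.94, -2.47, 0.003]
ft_force: [-4.8, -1.6, 5.4]
width: 12.3
grasp_force: 30.4
```

```bash
python3 -c "
from h import *
avg(2)"
```

```text
t 31.35 pos [ 618.12 -101.98  117.37] sd [0.01 0.01 0.  ] F [-4.74 -1.88  5.45] M [-0.46   0.877  0.545] yang 0.2406 q6 -0.422 w 12.0 g 30.4
```

Request:
{"name": "move_arm", "arguments": {"steps": [[[0, 0, 0], 0.4, 1], [[0, 0, 0], 0.4, 1], [[0, 0, 0], 0.3, 1], [[0, 0, 0], 0, 1], [[0, 0, 0], 0, 1]]}}

```text
t: 31.77
ee_pos: [618.1, -102.1, 117.4]
orientation: [-2.054, -2.376, 0.004]
ft_force: [-4.7, -3.2, 4.2]
width: 13.0
grasp_force: 31.4
```

```bash
python3 -c "
from h import *
avg(2)"
```

```text
t 31.8667 pos [ 618.09 -102.11  117.37] sd [0.   0.01 0.  ] F [-4.41 -2.52  5.84] M [-0.578  0.905  0.754] yang 0.1453 q6 -0.326 w 12.7 g 31.4
```

Request:
{"name": "move_arm", "arguments": {"steps": [[[0, 0, 0], 0, 0.85], [[0, 0, 0], 0, 0.7], [[0, 0, 0], 0, 0.5], [[0, 0, 0], 0, 0.5], [[0, 0, 0], 0, 0.5], [[0, 0, -0.4], 0, 0.4], [[0, 0, -0.8], 0, 0.3], [[0, 0, -1], 0, 0.2], [[0, 0, -1], 0, 0], [[0, 0, -1], 0, 0], [[-0.4, 0, -0.5], 0, 0], [[-0.4, 0, 0], 0, 0], [[0, 0, 0], 0, 0], [[0, 0, 0], 0, 0]]}}

```text
t: 33.03
ee_pos: [621.3, -121.7, 233.5]
orientation: [-2.057, -2.373, 0.001]
ft_force: [-0.7, -0.2, -0.8]
width: 87.7
grasp_force: 0.0
```

Run:
```python
from h import *
avg(1);im=wrist()
a=im["image"].astype(int);m=(a.max(2)<62).astype(np.uint8)
c=proj(im,(618,-101,110)).astype(int);print(c)
k=np.zeros_like(m);k[c[1]-70:c[1]+70,c[0]-60:c[0]+60]=1;m*=k
n,l,st,_=cv2.connectedComponentsWithStats(m);i=l[c[1]-12:c[1]+12,c[0]-5:c[0]+5];i=np.bincount(i[i>0]).argmax()
r=cv2.minAreaRect(np.argwhere(l==i)[:,::-1].astype(np.float32));b=cv2.boxPoints(r);P=[ray(im,*q,115)[:2] for q in b]
for j in range(4):
    d=P[(j+1)%4]-P[j];print(np.linalg.norm(d).round(1),np.arctan2(d[1],d[0]).round(3)%np.pi-np.pi/2)
```

```text
t 33.0833 pos [ 621.06 -121.3   232.96] sd [0. 0. 0.] F [-0.05  0.04 -0.05] M [-0.079  0.015 -0.001] yang 0.1425 q6 -0.354 w 87.7 g 0.0
[312 197]
14.9 -1.2567963267948965
62.4 0.31879632679489656
16.0 -1.2442036732051034
62.6 0.30220367320510344
```

```bash
python3 -c "
from h import *
print(ctrl.close_job())"
```

```text
the job is handed in; nothing more can be done
None
```

The fence is set square with the wing screw tightened to its hard stop (about 0.8 N m). The gripper has let go and lifted clear, and the job was handed in at about 33 s. I have no verdict back and did not measure the clamping force directly.

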